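# Unload the screw feet of a levelling platform with a wedge

### The arm

A 6-joint arm with a two-finger parallel gripper is mounted at the origin on a cart in front of the work surface, level with it; the furniture and walls round the work are solid. World frame = base frame: x ahead of the robot, y to its left, z up, the work surface at z = 0. Lengths are in mm, angles in rad, forces in N, time in s.
With the tool pointing down it reaches from about 300 to 875 mm from the base axis. Payload 4.2 kg.
Tool frame: the origin (TCP) lies at the very end of the fingers, on their centre line; the grasp point (between the pads) lies 19 mm behind it; z points along the fingers, y is the line along which they close (so a half turn about z gives the same grasp; the last joint's range is limited). The gripper opens to 85 mm and grips with 20 to 120 N. Pads are 22 mm wide; open, the fingers measure 114 mm over their backs; the gripper's body (76 mm by 85 mm) begins 54 mm behind the grasp point. The pads swing forward as they close: fully open they stand 13 mm farther back than shut.
Start: joints at [1.167, 0.32, 1.565, -0, 1.257, -0.02], TCP at [215.31, 533.182, 231.338] pointing down, gripper open.
Joint ranges: [-3.11, 3.11], [-0.84, 2.01], [0.21, 2.61], [-1.34, 4.49], [0.05, 2.63], [-2.56, 2.56]. Speed limits (rad/s): [2.57, 2.57, 3.14, 3.14, 3.14, 3.14].

### API

Orientations are given as [roll, pitch, yaw] about the fixed x, y, z axes, in that order (R = Rz(yaw) Ry(pitch) Rx(roll)).
In Python, from station import robot, eyes gives the robot as it stands.
- The arm moves only by the shell command python3 -m handwheel 'ROWS' [FORCE]. ROWS is text: rows parted by semicolons, each of 7 numbers parted by spaces: the turn, a rotation vector about the tool's x, y, z in rad, then the shift along the tool's x, y, z in cm, then the gripper's target within -1 to 1 (shut at 1, half-way at 0, fully open at -1). In form: ax ay az dx dy dz fingers; .... A call has 1 to 8 rows; each row shifts and turns the commanded pose from where the row before left it, along the tool's axes as they then stand; what a row does not reach is not made up. A row lasts 1/8 s, in which the tool goes at most 62.5 mm and 10.7 degrees, less where a joint would pass 70% of its speed; a pose out of reach is approached as far as the arm can. A call is refused whole if a number of a shift passes 6.25 or a number of a turn 0.188, either way. A call with a gripper value outside its range is refused whole. The fingers move at their own pace and stop on an object; FORCE is the grip in N (left out, the last holds). Time passes only in rows, so rows that do not move let the fingers close. It gives the time, the measured TCP pose, the force and the opening at its end, in the units of the state.
- robot.read_state(): the state, without advancing time (a new reading comes with each control period).
- eyes.snapshot(name): name is "scene" or "top" or "wrist"; returns a dict with "color" (400x640x3 uint8, red, green, blue), "depth" (400x640 float32, mm along the optical axis (not along the pixel's ray), 0 where there is no reading), "camera_matrix" (3x3 intrinsics, pixels), "world_from_camera" (4x4, takes a point from camera to world coordinates); the wrist camera has in their place "T_tool_cam" (4x4, takes a point from camera to tool coordinates, whose origin is the TCP and whose axes are the flange's). Camera axes: x right, y up, looking along -z (the intrinsics and any distortion apply to the point x, -y, -z); pixel columns grow to the right and rows downward; lengths in mm; the calibration is good to about 2 mm. A picture is of the moment at which its call begins: read the wrist's pose just before it.
- robot.finish_job(): hands the job in, once; it reports no verdict.
The state is a dict: "t": time; "q": joint angles; "joint_vel": joint speeds; "joint_torque": joint torques, N m; "ee_pos": TCP position; "ee_rot": TCP orientation; "contact_force": force on the tool from outside, world axes, zero at the start; "ft_torque": the same for the moment, N m; "finger_gap": finger opening in mm.
Only numpy, scipy, OpenCV 4.12 (cv2) and the standard library are available. Lean on these libraries where they do the work, as an engineer would, in place of code of your own. Each camera call takes 0.05 s, during which the arm holds its last target. There are 200 camera calls.

### The job

I want to adjust the two screw feet at the front of the levelling platform, so take their load off: pick up the tapered wedge by its handle and slide it, flat on the worktop and thin end first, under the middle of the platform's front edge until the feet just come clear of their pads, the front edge about 4 mm higher than it was. Finish while still gripping the wedge there, the platform resting on the wedge alone. Raise the platform gently and no farther than a few millimetres, do not touch it with the gripper, keep the dish where it stands on it, and leave the straight spacer block and the other things alone.

Things in the scene. Friction and masses are not known exactly. Their poses are not given: they have to be found in the camera images.
- stand: levelling stand, fixed: two grey rails (170 long in x, 12 high, 24 wide, centred at y = +-62 mm), joined at the back from x = +61 mm; 100 mm of open worktop between them. Origin: centre of its underside, on the worktop. +x points from the open front to the hinge at the back (axis along y, at x = +75, z = 26 mm). Carries the aluminium platform; front ends of the rails at x = -85 mm
- platform (a joint): tilt of the hinged platform (150 mm wide and deep, 8 thick, top at z = 30 mm, black screw heads in its front corners up to z = 40), rad: 0 = down, both screw feet on their pads; grows as the front edge rises (146 mm from the hinge: 4 mm of rise is 0.027 rad). It falls back by its own weight, 0.4 to 0.7 kg
- front_edge (a point): middle of the lowest line of the round steel bar, 8 mm thick, under the platform's front edge: at x = -71 mm, y = 0 of the stand, 18 mm above the worktop when the platform is down; rises with the platform. Here the wedge lifts
- wedge: loose grey wedge, about 0.16 kg, 135 long in x, 32 mm wide. Origin: centre of its underside. +x points to the thin end (x = +67.5, 5 mm high); the top rises evenly, 1 mm in 4, to 26 mm high at x = -16.5, then level to -27.5. At the heel an upright handle block: 40 long (x = -67.5 to -27.5, centre -47.5), 20 thick in y, 50 mm high, its sides free down to the worktop
- wedge_tip (a point): middle of the wedge's thin end, at the level of its underside
- spacer: loose grey straight spacer block, not to be used: same handle, length and width as the wedge, but in place of the taper a level bar 20 mm high with a blunt end. Origin: centre of its underside. It and the wedge lie one left and one right of the stand, in either order
- petri: loose clear petri dish, 63 mm across, 16 mm high, standing on the platform. Origin: centre of its underside
- weigh_boat: loose white square weighing boat (shallow open dish), 50x50x15 mm, lying in front of the stand near the worktop's edge. Origin: centre of its underside
- scint_vial: loose clear vial with a white cap, 27 mm across, 60 mm high, standing right of the stand, next to a second one that is fixed. Origin: centre of its underside

How it is judged (in metres and radians):
On the way:
1. the gripped wedge's thin end is under the platform's front edge while the platform is still down (x of wedge_tip in the frame of stand above -0.064 m and y of wedge_tip in the frame of stand between -0.03 and 0.03 m and height (world z) of wedge_tip below 0.012 m and contact force between the fingers and wedge above 1 N and value of joint platform below 0.006 rad), for 0.1 s.
At the end, for the whole second after the job is handed in: Front edge 2 to 6.5 mm above its rest, still, borne by the wedge and not by robot or spacer; wedge flat on the worktop, its tip over 41 mm under the edge and within 30 mm of the middle, still gripped (over 3 N); dish, spacer, weighing boat, vial within 20 mm of their starts (value of joint platform between 0.0137 and 0.0445 rad and velocity of joint platform between -0.02 and 0.02 rad/s and contact force between the fingers and wedge above 3 N and contact force between wedge and stand above 0.8 N and contact force between each of the fingers, the arm, spacer and stand below 0.3 N and x of wedge_tip in the frame of stand above -0.03 m and y of wedge_tip in the frame of stand between -0.03 and 0.03 m and height (world z) of wedge below 0.005 m and angle between wedge's own z axis and vertical below 0.09 rad and linear speed of wedge below 0.02 m/s and distance of each of petri, spacer, weigh_boat, scint_vial from where it was at the start of the episode below 0.02 m); the arm keeps its last pose, push and grip.
It fails at once if the platform is raised too far (over 10 mm at the front edge) (value of joint platform above 0.07 rad).
It fails at once if the robot presses on the stand or its platform (contact force between any of the fingers, the arm and stand above 1.5 N).
It fails at once if the dish slides or falls (distance of petri from where it was at the start of the episode above 0.025 m).
It fails at once if the spacer block, weighing boat or vial is disturbed (distance of any of spacer, weigh_boat, scint_vial from where it was at the start of the episode above 0.025 m).
It also fails if it takes over 45 s, if anything falls off the work surface, if the arm or the gripper's body presses on something with over 40 N, if the wrist force passes 120 N, or if a joint passes its speed limit or range.

## Working session

There is one attempt and no reset: what is moved stays moved. The work goes in short steps, Python scripts to look and compute and a shell command to move; the robot and the scene stay as the last step left them, time stands still between calls to the robot, and variables do not carry over. Pictures are saved under pics/ and viewed, on a budget of 10 in all, crops included, one or two more only if the job needs it, and the job is handed in when it is done.

```bash
ls; mkdir -p pics; python3 - <<'E'
from station import robot, eyes
import cv2, numpy as np
print(robot.read_state())
for n in("scene","top"):
    s=eyes.snapshot(n); cv2.imwrite(f"pics/{n}0.png",s["color"][:,:,::-1]); np.savez(f"{n}0.npz",**s)
    print(n,s["camera_matrix"],s["world_from_camera"],s.keys())
E
```

```text
pics
{'t': 0.0, 'q': array([ 1.16701872e+00,  3.20272544e-01,  1.56572008e+00,  2.38487912e-05,
        1.25737975e+00, -1.99865130e-02]), 'joint_vel': array([ 0.00200232, -0.00107327, -0.00014922,  0.00024813,  0.00093337,
       -0.00140081]), 'joint_torque': array([ 7.08744155e-04, -4.15531754e+01, -2.34166235e+01,  1.67901267e-04,
        8.21218360e-03, -5.17393531e-06]), 'ee_pos': array([215.09377382, 532.72222083, 230.47743805]), 'ee_rot': array([-3.13981375e+00, -5.82373129e-05,  2.75779414e+00]), 'contact_force': array([-0.0269943 ,  0.64238569, -0.79331343]), 'ft_torque': array([-0.00799072,  0.01808815,  0.04015927]), 'finger_gap': 85.35478346983264}
scene [[366.10151811   0.         322.29393403]
 [  0.         366.10151811 197.83899215]
 [  0.           0.           1.        ]] [[ 7.68735761e-01  4.63293333e-01 -4.40913390e-01  1.80218568e+02]
 [-6.39524677e-01  5.48939914e-01 -5.38212930e-01 -2.58138121e+02]
 [-7.31550359e-03  6.95718520e-01  7.18277262e-01  6.74494265e+02]
 [ 0.00000000e+00  0.00000000e+00  0.00000000e+00  1.00000000e+00]] dict_keys(['color', 'depth', 'camera_matrix', 'world_from_camera'])
top [[388.15122774   0.         322.26823976]
 [  0.         388.15122774 191.23346509]
 [  0.           0.           1.        ]] [[ 6.92686412e-03  9.95912735e-01 -9.00546665e-02  4.57715222e+02]
 [-9.99959367e-01  6.37904423e-03 -6.36958970e-03  1.93338466e+02]
 [-5.76909280e-03  9.00951286e-02  9.95916455e-01  1.04921278e+03]
 [ 0.00000000e+00  0.00000000e+00  0.00000000e+00  1.00000000e+00]] dict_keys(['color', 'depth', 'camera_matrix', 'world_from_camera'])
```

View pics/top0.png

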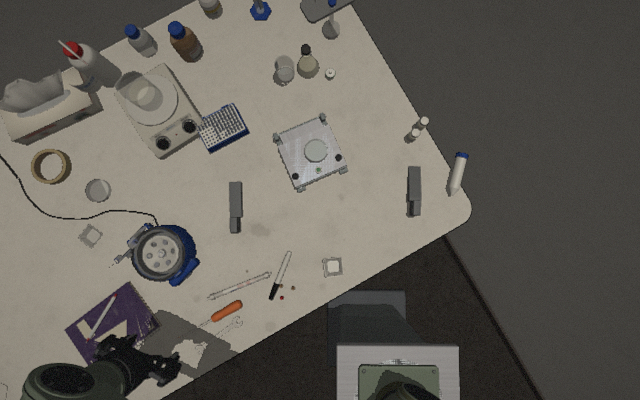

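View pics/scene0.png

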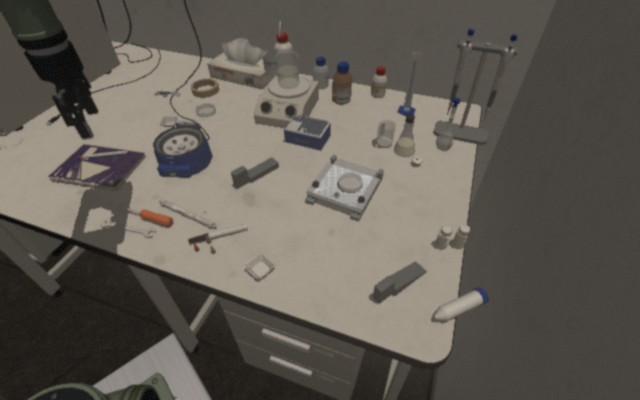

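The top view shows the left block at about (236,207), the right block at (414,190) and the stand at (311,153) with the dish on it. I'll use the depth heights to tell wedge from spacer.

```bash
cat > h.py <<'E'
import numpy as np, cv2
def cloud(s):
    d=s["depth"]; K=s["camera_matrix"]; v,u=np.indices(d.shape)
    P=np.stack([(u-K[0,2])/K[0,0]*d,-(v-K[1,2])/K[1,1]*d,-d,np.ones_like(d)],-1)
    return (P@s["world_from_camera"].T)[...,:3]
def ray(s,u,v,z,T=None):
    K=s["camera_matrix"]; T=s["world_from_camera"] if T is None else T
    r=T[:3,:3]@np.array([(u-K[0,2])/K[0,0],-(v-K[1,2])/K[1,1],-1]); o=T[:3,3]
    return o+r*(z-o[2])/r[2]
E
python3 - <<'E'
from h import *
s=np.load("top0.npz"); P=cloud(s); c=s["color"]
a=lambda n:np.round(n,1)
print("table z",a(np.median(P[225:260,330:400,2])))
for n,(u0,u1,v0,v1) in dict(L=(222,250,172,242),R=(400,428,158,224)).items():
    hs=cv2.cvtColor(c,cv2.COLOR_RGB2GRAY)[v0:v1,u0:u1]; m=(hs<115).astype(np.uint8)
    k=cv2.connectedComponentsWithStats(m); i=1+k[2][1:,4].argmax(); m=(k[1]==i)
    p=P[v0:v1,u0:u1][m]; q=p[p[:,2]>2]
    r=cv2.minAreaRect(np.argwhere(m)[:,::-1].astype(np.float32)); print(n,m.sum(),r[0][0]+u0,r[0][1]+v0,r[1:])
    x=q[:,0]
    for lo in range(int(x.min()),int(x.max()),10):
        b=q[(x>=lo)&(x<lo+10)]; print(lo,len(b),a(np.median(b,0)),a(b[:,1].min()),a(b[:,1].max()),a(np.percentile(b[:,2],90)))
cr=lambda u0,u1,v0,v1,f:cv2.resize(c[v0:v1,u0:u1,::-1],None,fx=f,fy=f,interpolation=cv2.INTER_CUBIC)
cv2.imwrite("pics/crop1.png",np.hstack([cr(220,252,170,245,6),cr(265,355,110,185,6)[:450],cr(398,430,155,230,6)])[:, :800] if 0 else np.hstack([cr(224,248,170,240,6),cr(268,352,120,190,6),cr(402,426,155,225,6)]))
sc=np.load("scene0.npz")["color"]
cv2.imwrite("pics/crop2.png",np.hstack([cv2.resize(sc[150:195,225:285,::-1],(360,270)),cv2.resize(sc[258:303,370:430,::-1],(360,270))]))
E
```

```text
table z 1.2
L 667 235.5 207.0 ((52.0, 13.0), 90.0)
441 44 [446.5 422.7  50.6] 417.0 436.3 53.9
451 46 [456.9 422.8  50.6] 193.3 450.2 53.1
461 45 [465.  423.1  50.3] 417.5 450.1 53.3
471 42 [475.6 423.5  50.3] 418.6 443.6 53.3
481 42 [486.  426.5  21.3] 413.7 444.2 23.1
491 53 [496.3 427.8  21.4] 413.8 451.5 24.1
501 54 [505.1 428.9  21.4] 414.2 451.3 24.9
511 51 [516.1 428.7  21.5] 415.0 445.4 23.7
521 43 [525.8 430.6  21.7] 415.4 452.0 25.2
531 51 [536.3 429.2  21.4] 415.8 448.2 23.8
541 55 [546.  431.6  21.7] 415.9 448.8 23.9
551 55 [555.8 431.3  20.8] 417.0 449.2 23.9
561 41 [565.7 432.5  21.7] 417.1 449.2 24.7
571 26 [573.3 431.4  20.3] 417.6 449.5 24.3
R 710 412.9999990463257 191.49999618530273 ((50.99999237060547, 13.999998092651367), 90.0)
457 5 [ 457.7  193.3 1049.2] 193.3 193.3 1049.2
  return _methods._mean(a, axis=axis, dtype=dtype,
  ret = um.true_divide(
Traceback (most recent call last):
ValueError: zero-size array to reduction operation minimum which has no identity
```

Left block: level at 21 mm along its bar, so it is the spacer. The right one should be the wedge. Next I fit it and the stand.

```bash
python3 - <<'E'
from h import *
s=np.load("top0.npz"); P=cloud(s); c=s["color"]; a=lambda n:np.round(n,1)
g=cv2.cvtColor(c,cv2.COLOR_RGB2GRAY)
u0,u1,v0,v1=400,428,158,224
m=(g[v0:v1,u0:u1]<115)
k=cv2.connectedComponentsWithStats(m.astype(np.uint8)); i=1+k[2][1:,4].argmax(); m=k[1]==i
q=P[v0:v1,u0:u1][m]; q=q[(q[:,2]>3)&(q[:,2]<70)]
x=q[:,0]
for lo in range(int(x.min()),int(x.max())+1,10):
    b=q[(x>=lo)&(x<lo+10)]
    if len(b): print(lo,len(b),a(np.median(b,0)),a(b[:,1].min()),a(b[:,1].max()))
h=q[q[:,2]>44]; r=cv2.minAreaRect(h[:,:2].astype(np.float32)); print("handle",len(h),r,h[:,2].mean())
t=q[(q[:,2]<30)]; print("taper rect",cv2.minAreaRect(t[:,:2].astype(np.float32)))
# stand
S=P[110:200,260:360].reshape(-1,3)
S=S[(S[:,2]>22)&(S[:,2]<38)]; S=S[(S[:,0]>400)&(S[:,0]<720)]
print("plat",len(S),cv2.minAreaRect(S[:,:2].astype(np.float32)),np.median(S[:,2]))
mk=((P[110:200,260:360,2]>24)&(P[110:200,260:360,2]<70)).astype(np.uint8)
mk=cv2.morphologyEx(mk,cv2.MORPH_OPEN,np.ones((3,3)))
ct=max(cv2.findContours(mk,0,1)[0],key=cv2.contourArea); rr=cv2.minAreaRect(ct)
print("plat px",rr,[a(ray(s,p[0]+260,p[1]+110,30)) for p in cv2.boxPoints(rr)])
cr=lambda c,u0,u1,v0,v1,f:cv2.resize(c[v0:v1,u0:u1,::-1],None,fx=f,fy=f,interpolation=cv2.INTER_CUBIC)
sc=np.load("scene0.npz")["color"]
A=np.hstack([cr(c,268,352,105,195,6),cr(c,402,426,140,230,6)])
B=np.hstack([cr(sc,300,390,150,220,4),cr(sc,370,430,250,320,4)])
B=np.pad(B,((0,540-B.shape[0]),(0,0),(0,0)))
A=cv2.resize(A,None,fx=.75,fy=.75); B=cv2.resize(B,None,fx=.5,fy=.5)
B=np.hstack([cr(sc,300,390,150,220,3)]);W=cr(sc,370,430,250,315,3)
R=np.zeros((405,270,3),np.uint8);R[:210]=B;R[210:405,:180]=W
cv2.imwrite("pics/crop1.png",np.hstack([A,R]));print(A.shape)
E
```

```text
484 36 [490.9 -37.5  49.2] -51.5 -25.3
494 46 [498.8 -38.4  49.8] -52.0 -32.3
504 38 [508.9 -37.5  49.9] -51.6 -32.8
514 41 [519.1 -39.4  49.5] -52.0 -31.2
524 52 [528.5 -38.3  28. ] -57.8 -28.5
534 41 [539.  -42.9  26.2] -57.8 -28.2
544 52 [548.7 -43.1  24.5] -59.2 -28.6
554 50 [558.5 -43.5  22.2] -60.3 -29.0
564 40 [569.  -43.9  19.6] -60.8 -29.8
574 52 [579.1 -45.   17.2] -61.0 -30.6
584 46 [588.7 -44.4  14.5] -62.3 -29.3
594 46 [599.4 -47.4  12.3] -63.7 -31.7
604 47 [608.7 -47.2   9.4] -63.7 -32.0
614 31 [619.1 -47.3   6.6] -63.5 -33.4
handle 124 ((507.71038818359375, -42.19239044189453), (19.588146209716797, 38.86076354980469), 89.92926788330078) 50.58998734392256
taper rect ((553.2733154296875, -43.37431335449219), (33.31959533691406, 139.03536987304688), 85.7904281616211)
plat 2388 ((659.4571533203125, 235.1954345703125), (160.04461669921875, 151.031494140625), 24.033037185668945) 31.592608053545064
plat px ((49.622955322265625, 40.35245895385742), (59.32118606567383, 56.51545333862305), 66.37062072753906) [array([701.3, 335.7,  30. ]), array([764. , 197.7,  30. ]), array([616.9, 133.7,  30. ]), array([555.7, 270.2,  30. ])]
(405, 486, 3)
```

View pics/crop1.png

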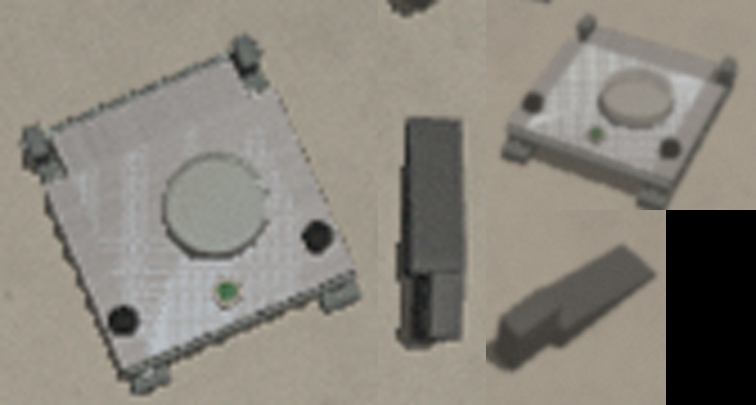

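The right block tapers evenly from 26 to 6 mm, so it is the wedge. Its handle centre is at about (507,-42) and its yaw about -0.065. The stand is at about (655,233) with yaw about 0.42. In the crop the screw heads are at (122,320) and (316,237). I'm moving above the wedge handle.

```bash
python3 -m handwheel '0 0 0 -3.5 -3 0 -1;0 0 0 -3.5 -3 0 -1;0 0 0 -3.5 -3 0 -1;0 0 0 -3.5 -3 0 -1;0 0 0 -3.5 -3 0 -1;0 0 0 -3.5 -3 0 -1;0 0 0 -3.5 -3 0 -1;0 0 0 -3.5 -3 0 -1' 40
python3 -m handwheel '0 0 0 -3.5 -3 0 -1;0 0 0 -3.5 -3 0 -1;0 0 0 -3.5 -3 0 -1;0 0 0 -3.5 -3 0 -1;0 0 0 -3.5 -3 0 -1;0 0 0 -3.5 -3 0 -1;0 0 -0.16 0 0 2 -1;0 0 -0.16 0 0 2 -1'
python3 - <<'E'
from h import *
from station import robot, eyes
t=np.load("top0.npz");c=np.load("scene0.npz")
st=robot.read_state(); w=eyes.snapshot("wrist"); np.savez("w1.npz",**w,pos=st["ee_pos"],rot=st["ee_rot"])
cv2.imwrite("pics/w1.png",w["color"][:,:,::-1]); print(st["ee_pos"],st["ee_rot"],st["q"],w["T_tool_cam"],w["camera_matrix"])
# screws: top px and scene px (crop at 3x offset 300,150), rays onto z=40
for n,(tp,sp) in dict(L=((295.1,176.1),(300+(534-486)/3,150+102/3)),R=((338.2,157.7),(300+(670-486)/3,150+149/3))).items():
    print(n,ray(t,*tp,40).round(1),ray(c,*sp,40).round(1))
for tp in((333,267),): print("boat",ray(t,*tp,8).round(0))
E
```

```text
t: 1.1
ee_pos: [385.4, 204.3, 231.1]
ee_rot: [-3.141, -0.0, 2.758]
contact_force: [0.1, 1.0, 0.6]
finger_gap: 85.3
t: 2.1
ee_pos: [512.4, -40.5, 190.4]
ee_rot: [3.141, -0.001, 3.082]
contact_force: [0.5, 0.2, -0.1]
finger_gap: 85.2
[512.39533962 -40.46754802 190.35690903] [ 3.14141316e+00 -5.56052337e-04  3.08157146e+00] [-1.01286293e-01  2.55559810e-01  1.76565007e+00  1.73684173e-04
  1.12094577e+00 -1.61213694e+00] [[-3.39421054e-05  9.59080159e-01  2.83134679e-01  7.26173452e+01]
 [ 9.99999656e-01  2.67322875e-04 -7.85640149e-04  3.42870966e-01]
 [-8.29180255e-04  2.83134555e-01 -9.59079838e-01 -1.44148537e+02]
 [ 0.00000000e+00  0.00000000e+00  0.00000000e+00  1.00000000e+00]] [[289.87564902   0.         320.39454258]
 [  0.         289.87564902 204.74315423]
 [  0.           0.           1.        ]]
L [588.3 271.3  40. ] [588.5 264.6  40. ]
R [637.8 158.5  40. ] [637.4 152.2  40. ]
boat [351. 170.   8.]
```

View pics/w1.png

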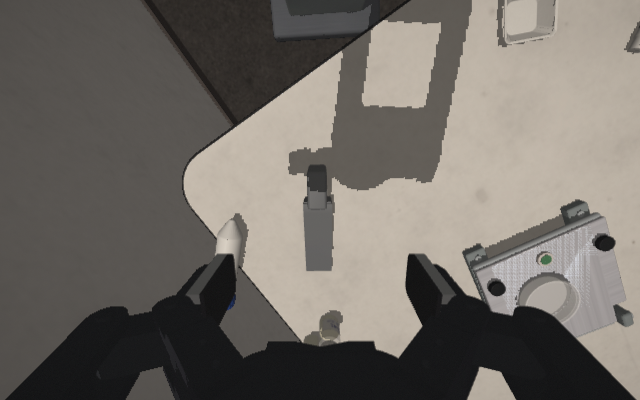

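The wrist view shows the wedge with its handle top at about (317,180) and its thin end at (318,270). The stand's screw heads are at (496,289) and (604,243). I'll measure both from this view.

```bash
cat >> h.py <<'E'
from scipy.spatial.transform import Rotation as Ro
def wT(w):
    T=np.eye(4); T[:3,:3]=Ro.from_euler("xyz",w["rot"]).as_matrix(); T[:3,3]=w["pos"]; return T@w["T_tool_cam"]
def wcloud(w):
    return cloud(dict(depth=w["depth"],camera_matrix=w["camera_matrix"],world_from_camera=wT(w)))
E
python3 - <<'E'
from h import *
w=np.load("w1.npz"); T=wT(w); P=wcloud(w); z=P[...,2]; g=cv2.cvtColor(w["color"],cv2.COLOR_RGB2GRAY)
print("table",np.median(z[110:250,420:470]))
def reg(u0,u1,v0,v1,lo,hi):
    Q=P[v0:v1,u0:u1].reshape(-1,3); return Q[(Q[:,2]>lo)&(Q[:,2]<hi)]
h=reg(295,345,150,205,44,60); print("handle",len(h),cv2.minAreaRect(h[:,:2].astype(np.float32)),np.median(h[:,2]))
t=reg(295,345,150,285,3.5,29); print("taper",len(t),cv2.minAreaRect(t[:,:2].astype(np.float32)),t.max(0),t.min(0))
for x in range(530,620,15):
    b=t[abs(t[:,0]-x)<4]; print(x,b[:,1].min().round(1),b[:,1].max().round(1),np.median(b[:,2]).round(1))
# screw heads
for n,(u,v) in dict(R=(496,289),L=(604,243)).items():
    m=np.zeros_like(g);m[v-14:v+14,u-14:u+14]=g[v-14:v+14,u-14:u+14]<45
    k=cv2.connectedComponentsWithStats(m);i=1+k[2][1:,4].argmax();cc=k[3][i]
    print(n,cc,k[2][i],ray(w,*cc,40,T).round(1),np.median(P[k[1]==i],0).round(1))
t0=np.load("top0.npz");gt=cv2.cvtColor(t0["color"],cv2.COLOR_RGB2GRAY)
for u,v in((295,176),(338,158)):
    m=np.zeros_like(gt);m[v-6:v+7,u-6:u+7]=gt[v-6:v+7,u-6:u+7]<70
    k=cv2.connectedComponentsWithStats(m);i=1+k[2][1:,4].argmax();print("top",k[3][i],ray(t0,*k[3][i],40).round(1))
p=reg(455,640,200,330,27,33); print("plat",len(p),cv2.minAreaRect(p[:,:2].astype(np.float32)),np.median(p[:,2]))
E
```

```text
table 1.5399906856717678
handle 687 ((505.4625244140625, -43.482391357421875), (19.430498123168945, 34.619136810302734), 86.70001220703125) 51.124665373178345
taper 1863 ((555.5466918945312, -43.75898742675781), (40.275333404541016, 135.08433532714844), 89.43843078613281) [623.13510327 -23.53057801  28.94588368] [487.94541036 -64.53835079   3.52530711]
530 -63.6 -28.5 26.6
545 -60.6 -29.8 26.0
560 -61.9 -30.3 22.3
575 -62.1 -31.0 18.4
590 -63.4 -24.0 14.7
605 -63.6 -32.2 11.0
R [496.2311828  287.96236559] [488 281  17  15 186] [639.2 156.5  40. ] [638.5 155.9  41.2]
L [604.09565217 242.74347826] [595 235  19  16 230] [589.1 269.   40. ] [588.6 267.9  41.2]
top [294.68965517 175.89655172] [588.9 272.4  40. ]
top [338.03225806 157.16129032] [639.2 158.9  40. ]
plat 8063 ((659.8085327148438, 235.27305603027344), (158.84336853027344, 151.67770385742188), 24.265329360961914) 31.52497331248719
```

Everything is consistent: handle centre at (507,-42.3), top about 50 mm, wedge yaw -0.055; stand origin at about (655,233), yaw 0.42. Now I descend and grip.

```bash
python3 -m handwheel '0 0 0 0.53 -0.21 4 -1;0 0 0 0 0 4 -1;0 0 0 0 0 4 -1;0 0 0 0 0 3 -1;0 0 0 0 0 1.8 -1;0 0 0 0 0 1 -1;0 0 0 0 0 0 -1'
python3 -m handwheel '0 0 0 0 0 0 0.2;0 0 0 0 0 0 0.5;0 0 0 0 0 0 1;0 0 0 0 0 0 1;0 0 0 0 0 0 1;0 0 0 0 0 0 1;0 0 0 0 0 0 1;0 0 0 0 0 0 1' 60
```

```text
t: 3.02
ee_pos: [506.8, -41.4, 13.1]
ee_rot: [3.141, -0.001, 3.077]
contact_force: [-0.5, 0.3, -0.2]
finger_gap: 85.1
t: 4.03
ee_pos: [507.3, -41.7, 13.8]
ee_rot: [-3.141, 0.001, 3.078]
contact_force: [-0.6, -1.1, 5.8]
finger_gap: 19.2
```

Gripped (19.2 mm gap). Next I lift 20 mm, back off, turn to the stand's heading and carry the wedge to the front of the stand.

```bash
python3 -m handwheel '0 0 0 0 0 -1 1;0 0 0 0 0 -1 1;0 0 0 2.4 0 0 1;0 0 0 2.4 0 0 1;0 0 -0.161 0 0 0 1;0 0 -0.161 0 0 0 1;0 0 -0.161 0 0 0 1;0 0 0 0 0 0 1'
python3 -m handwheel '0 0 0 -1.2 2.8 0 1;0 0 0 -1.2 2.8 0 1;0 0 0 -1.2 2.8 0 1;0 0 0 -1.2 2.8 0 1;0 0 0 -1.2 2.8 0 1;0 0 0 -1.2 2.8 0 1;0 0 0 0 0 0 1;0 0 0 0 0 0 1'
python3 - <<'E'
from h import *
from station import robot, eyes
st=robot.read_state(); w=eyes.snapshot("wrist"); np.savez("w2.npz",**w,pos=st["ee_pos"],rot=st["ee_rot"])
cv2.imwrite("pics/w2.png",w["color"][:,:,::-1]); print(st["ee_pos"],st["ee_rot"],st["contact_force"])
E
```

```text
t: 5.03
ee_pos: [459.2, -38.4, 33.7]
ee_rot: [-3.141, 0.0, -2.724]
contact_force: [0.1, -0.3, -1.0]
finger_gap: 19.4
t: 6.02
ee_pos: [456.2, 144.0, 33.3]
ee_rot: [-3.141, -0.001, -2.723]
contact_force: [-0.5, 0.6, -2.3]
finger_gap: 19.2
[456.19616474 143.99031392  33.32488083] [-3.14148893e+00 -5.01431544e-04 -2.72337726e+00] [-0.46164149  0.60565086 -2.32713213]
```

View pics/w2.png

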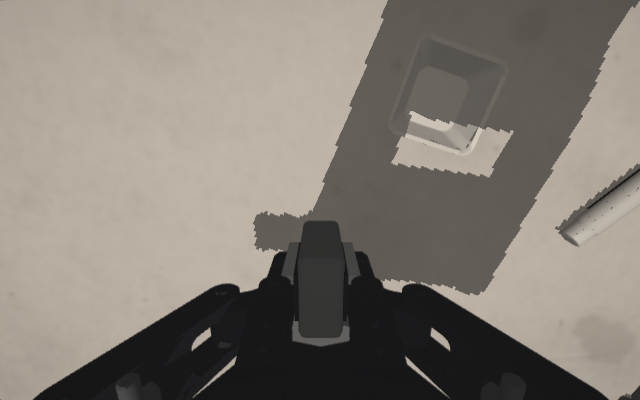

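The wrist view shows the handle held straight between the pads at (320,290), with the boat clear at (450,95). I'll check the taper against the stand in the two fixed cameras.

```bash
cat >> h.py <<'E'
def stand(P,yaw=.42,o=(655.2,233.1)):
    R=Ro.from_euler("z",-yaw).as_matrix(); return (P-np.array([*o,0]))@R.T
def taper(s,x0,x1):
    S=stand(cloud(s)); m=(abs(S[...,1])<40)&(S[...,0]>x0)&(S[...,0]<x1)&(S[...,2]>4)&(S[...,2]<62)
    q=S[m]; out=[]
    for x in range(int(x0),int(x1),12):
        b=q[abs(q[:,0]-x)<5]
        if len(b)>5: out.append((x,len(b),*np.round([b[:,1].min(),b[:,1].max(),np.median(b[:,2])],1)))
    return q,out
E
python3 - <<'E'
from h import *
from station import robot, eyes
for n in("top","scene"):
    s=eyes.snapshot(n); np.savez(n+"2.npz",**s)
    q,o=taper(s,-225,-82); print(n,*o,"tipx",q[:,0].max() if len(q) else 0,sep="\n")
E
```

```text
top
(-165, 48, np.float64(-31.8), np.float64(16.6), np.float64(41.8))
(-153, 54, np.float64(-29.9), np.float64(36.4), np.float64(38.4))
(-141, 49, np.float64(-29.6), np.float64(35.9), np.float64(35.3))
(-129, 56, np.float64(-38.4), np.float64(38.7), np.float64(32.1))
(-117, 48, np.float64(-35.4), np.float64(24.0), np.float64(28.9))
(-105, 44, np.float64(-30.1), np.float64(38.8), np.float64(25.6))
(-93, 13, np.float64(-39.5), np.float64(22.7), np.float64(4.6))
tipx
-82.00227199408141
scene
(-225, 38, np.float64(-24.1), np.float64(22.7), np.float64(51.7))
(-213, 7, np.float64(-24.3), np.float64(-22.3), np.float64(51.0))
(-165, 12, np.float64(-14.5), np.float64(-1.6), np.float64(39.7))
(-129, 12, np.float64(-17.0), np.float64(-1.4), np.float64(31.3))
(-117, 29, np.float64(-18.3), np.float64(7.2), np.float64(27.6))
(-105, 36, np.float64(-17.8), np.float64(13.4), np.float64(25.0))
tipx
-99.54817955286032
```

Tip at stand x≈-100, y≈-2, level. Lowering to the worktop, then sliding in to tip ≈ -40 (platform still down).

```bash
python3 -m handwheel '0 0 0 0 0 1 1;0 0 0 0 0 0.6 1;0 0 0 0 0 0.4 1;0 0 0 0 0 0 1;0 0 0 0 0 0 1'
python3 -m handwheel '0 0 0 -0.8 0 0 1;0 0 0 -1 0 0 1;0 0 0 -1 0 0 1;0 0 0 -1 0 0 1;0 0 0 -1 0 0 1;0 0 0 -1 0 0 1;0 0 0 0 0 0 1;0 0 0 0 0 0 1'
python3 - <<'E'
from h import *
from station import robot, eyes
st=robot.read_state(); print(stand(st["ee_pos"]),st["contact_force"])
for n in("top","scene"):
    s=eyes.snapshot(n); np.savez(n+"3.npz",**s)
    q,o=taper(s,-190,-78); print(n,*o,sep="\n")
    print("plat",np.median(stand(cloud(s))[(abs(stand(cloud(s))[...,0]+60)<6)&(abs(stand(cloud(s))[...,1])<30)][:,2]))
E
```

```text
t: 6.8
ee_pos: [456.0, 143.9, 13.8]
ee_rot: [-3.142, -0.001, -2.723]
contact_force: [-2.1, -2.3, 6.6]
finger_gap: 19.6
t: 7.8
ee_pos: [509.6, 168.0, 13.8]
ee_rot: [3.142, 0.0, -2.723]
contact_force: [-1.5, -0.2, 4.3]
finger_gap: 19.3
[-1.59500469e+02 -7.57353957e-02  1.38181358e+01] [-1.54178073 -0.17425713  4.34129135]
top
(-82, 40, np.float64(-17.9), np.float64(31.5), np.float64(16.1))
plat 32.405619001642094
scene
(-178, 101, np.float64(-10.2), np.float64(7.7), np.float64(28.7))
(-166, 171, np.float64(-38.3), np.float64(34.3), np.float64(44.5))
(-154, 35, np.float64(-23.6), np.float64(13.1), np.float64(49.3))
(-106, 11, np.float64(-14.8), np.float64(-3.8), np.float64(20.5))
(-94, 11, np.float64(-8.4), np.float64(-0.1), np.float64(17.0))
plat 29.42720024142352
```

Heights match: the tip is at about -44 and the platform is still down. Sliding on to tip ≈ -14, then checking the rise.

```bash
cat >> h.py <<'E'
def rise(s,ref):
    A=stand(cloud(ref));B=stand(cloud(s)); d=B[...,2]-A[...,2]; r=[]
    for x0,x1 in((-70,-50),(-50,-35),(40,65)):
        m=(A[...,0]>x0)&(A[...,0]<x1)&(abs(A[...,1])<60)&(A[...,2]<36)&(A[...,2]>24)&(abs(d)<15); r+= [(m.sum(),d[m].mean().round(2))]
    return r
E
python3 -m handwheel '0 0 0 -0.6 0 0 1;0 0 0 -0.6 0 0 1;0 0 0 -0.5 0 0 1;0 0 0 -0.4 0 0 1;0 0 0 -0.3 0 0 1;0 0 0 -0.3 0 0 1;0 0 0 -0.3 0 0 1;0 0 0 0 0 0 1'
cat > chk.py <<'E'
from h import *
from station import robot, eyes
import sys
st=robot.read_state(); print(stand(st["ee_pos"]),st["contact_force"],st["finger_gap"])
for n in("top","scene"):
    s=eyes.snapshot(n); np.savez(n+sys.argv[1]+".npz",**s); print(n,"rise",rise(s,np.load(n+"0.npz")),"noise 3",rise(np.load(n+"3.npz"),np.load(n+"0.npz")))
    cv2.imwrite(f"pics/{n}{sys.argv[1]}.png",s["color"][:,:,::-1])
E
python3 chk.py 4
```

```text
t: 8.9
ee_pos: [531.6, 177.9, 13.8]
ee_rot: [3.141, -0.012, -2.723]
contact_force: [-13.0, -7.7, 16.2]
finger_gap: 19.1
[-1.35317305e+02 -1.17786517e-02  1.37848934e+01] [-13.0340789   -7.74612482  16.22646503] 19.14588846434992
top rise [(np.int64(18), np.float64(0.03)), (np.int64(169), np.float64(0.05)), (np.int64(404), np.float64(-0.1))] noise 3 [(np.int64(320), np.float64(0.32)), (np.int64(224), np.float64(-0.27)), (np.int64(405), np.float64(-0.01))]
scene rise [(np.int64(66), np.float64(0.06)), (np.int64(83), np.float64(0.04)), (np.int64(212), np.float64(-0.12))] noise 3 [(np.int64(181), np.float64(-0.06)), (np.int64(110), np.float64(-0.04)), (np.int64(244), np.float64(-0.05))]
```

Contact with the bar came at the expected tip position, about -20. The arm pushes with 15 N and presses down with 16 N, which adds table friction. I'll relieve the press slightly and continue in small steps.

```bash
python3 -m handwheel '0 0 0 0 0 -0.1 1;0 0 0 -0.2 0 0 1;0 0 0 -0.2 0 0 1;0 0 0 -0.2 0 0 1;0 0 0 0 0 0 1;0 0 0 0 0 0 1'
python3 chk.py 5
```

```text
t: 9.75
ee_pos: [538.0, 180.9, 13.8]
ee_rot: [3.141, -0.01, -2.722]
contact_force: [-9.9, -4.8, 7.2]
finger_gap: 19.5
[-1.28271263e+02  1.23130065e-01  1.38209814e+01] [-9.90464167 -4.77687301  7.17530609] 19.458662606197507
top rise [(np.int64(6), np.float64(3.17)), (np.int64(63), np.float64(0.95)), (np.int64(406), np.float64(0.59))] noise 3 [(np.int64(320), np.float64(0.32)), (np.int64(224), np.float64(-0.27)), (np.int64(405), np.float64(-0.01))]
scene rise [(np.int64(78), np.float64(1.31)), (np.int64(53), np.float64(1.2)), (np.int64(198), np.float64(0.02))] noise 3 [(np.int64(181), np.float64(-0.06)), (np.int64(110), np.float64(-0.04)), (np.int64(244), np.float64(-0.05))]
```

It's rising as predicted: about 1.4 mm after 6 mm of travel past contact. About 10 mm more to go.

```bash
python3 -m handwheel '0 0 0 -0.2 0 0 1;0 0 0 -0.2 0 0 1;0 0 0 -0.2 0 0 1;0 0 0 -0.2 0 0 1;0 0 0 -0.2 0 0 1;0 0 0 0 0 0 1;0 0 0 0 0 0 1'
python3 chk.py 6
```

```text
t: 10.72
ee_pos: [547.2, 185.0, 13.8]
ee_rot: [3.141, -0.009, -2.722]
contact_force: [-9.3, -3.6, 6.8]
finger_gap: 19.2
[-118.17041578    0.12306641   13.78280873] [-9.30895446 -3.59562975  6.76012513] 19.156230391031187
top rise [(np.int64(3), np.float64(7.24)), (np.int64(6), np.float64(4.62)), (np.int64(406), np.float64(0.7))] noise 3 [(np.int64(320), np.float64(0.32)), (np.int64(224), np.float64(-0.27)), (np.int64(405), np.float64(-0.01))]
scene rise [(np.int64(91), np.float64(3.19)), (np.int64(34), np.float64(3.22)), (np.int64(179), np.float64(0.36))] noise 3 [(np.int64(181), np.float64(-0.06)), (np.int64(110), np.float64(-0.04)), (np.int64(244), np.float64(-0.05))]
```

Rise is about 3.2 mm on the platform, so about 3.7 mm at the edge. A last visual check, plus stillness and object displacement.

```bash
python3 -m handwheel '0 0 0 0 0 0 1;0 0 0 0 0 0 1;0 0 0 0 0 0 1;0 0 0 0 0 0 1'; python3 chk.py 7
python3 - <<'E'
from h import *
a,b=(cv2.imread(f"pics/scene{i}.png") for i in(0,7))
f=lambda i,u0,u1,v0,v1,k:cv2.resize(i[v0:v1,u0:u1],None,fx=k,fy=k,interpolation=cv2.INTER_CUBIC)
cv2.imwrite("pics/fin.png",np.vstack([np.hstack([f(x,225,475,140,285,1.6*1) for x in(a,b)]),np.pad(f(b,280,410,140,240,3.2),((0,0),(0,384),(0,0)))[:, :800]]))
for n,r in dict(spacer=(222,285,150,195),boat=(240,280,250,285),vial=(430,475,220,255)).items():
    p,q=(cv2.cvtColor(i[r[2]:r[3],r[0]:r[1]],6).astype(np.float32) for i in(a,b)); print(n,cv2.phaseCorrelate(p,q))
E
```

```text
t: 11.32
ee_pos: [547.3, 185.0, 13.8]
ee_rot: [3.141, -0.009, -2.722]
contact_force: [-9.1, -3.0, 6.1]
finger_gap: 19.4
[-118.14378072    0.12380691   13.798606  ] [-9.10856275 -3.02295127  6.14535621] 19.406402306917382
top rise [(np.int64(3), np.float64(5.47)), (np.int64(6), np.float64(3.58)), (np.int64(403), np.float64(0.6))] noise 3 [(np.int64(320), np.float64(0.32)), (np.int64(224), np.float64(-0.27)), (np.int64(405), np.float64(-0.01))]
scene rise [(np.int64(91), np.float64(3.2)), (np.int64(34), np.float64(3.78)), (np.int64(178), np.float64(0.56))] noise 3 [(np.int64(181), np.float64(-0.06)), (np.int64(110), np.float64(-0.04)), (np.int64(244), np.float64(-0.05))]
spacer ((-0.04992428517354597, 0.5322352631650737), 1.0349743766917123)
boat ((0.6852925160707422, 1.4768019987110108), 0.3137024780114492)
vial ((0.5811845022461561, -0.03315682422595145), 0.9963641990850001)
```

View pics/fin.png

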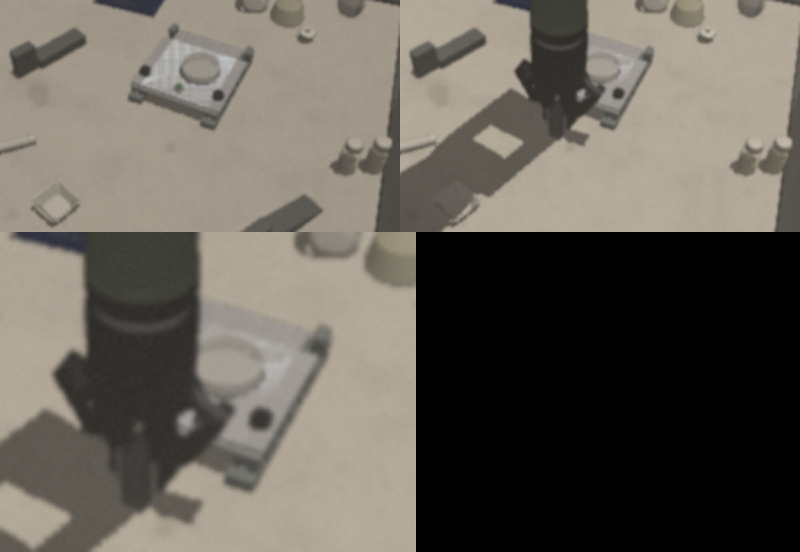

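The final view shows the gripper holding the wedge at the front edge. The dish and right screw head are in place, and the spacer, boat and vials are unmoved (the arm's shadow falls on the boat). Handing in.

```bash
python3 -c "
from station import robot
print(robot.finish_job()); s=robot.read_state(); print(s['t'],s['ee_pos'],s['contact_force'],s['finger_gap'])"
```

```text
the job is handed in; nothing more can be done
None
the job is handed in; nothing more can be done
```

The job is handed in. The platform's front edge is up about 3.5 to 4 mm on the wedge, and the gripper still holds the wedge by its handle. The hand-in gives no verdict, so these are my own measurements.

**What I did:** Depth heights showed the right-hand block tapering from 26 mm down to about 6 mm, so that was the wedge. The left one was level at about 21 mm, the spacer. I gripped the wedge's handle at 60 N and carried it to the front of the stand. I set it flat on the worktop and slid it in thin end first until the edge lifted, finishing at about 11.3 s of the 45 s.

**Last checks:**

| Check | Result |
|---|---|
| Wedge tip | about x = -3 mm, y = 0 in the stand's frame, worked out from the tool position |
| Platform rise | 3.2–3.8 mm on the platform (scene camera); barely changed over the last 0.6 s |
| Tool tilt | about 0.01 rad, so I take the wedge as flat |
| Steady push on the wedge | about 10 N sideways, with a 6 N down-press |
| Finger gap | 19.4 mm on the handle |
| Spacer and vial | image shift within 0.6 pixel, so not moved |

**Weak or disagreeing checks:**
- **Top camera:** the arm hid most of the platform's front from it. Its front-edge rise (3.6–5.5 mm) rests on only a few pixels, so I relied on the scene camera.
- **Weighing boat:** the image comparison was unreliable (1.5 pixel shift, low confidence) because the arm's shadow fell across it. In the picture it looks unmoved.
- **Dish:** I checked it only by eye, partly hidden behind the arm; it looks in place.
- **Feet clear of their pads:** I did not see this directly; it follows from the rise.

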